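# Wedge a sagging tilting table level and load it

### The job

The free end of the small tilting work table has dropped. Push the wooden wedge, thin end first along the bench, under the bearing screw at that end until the table has come up level, hard against its two stop nuts, and the wedge sits tight: push firmly and steadily until you feel it jam, but do not ram it. Then let go and set the steel weight gently in the middle of the table top, flat, so that the table carries it and stays level on the wedge; leave the calliper, the hex key and the spare knob alone.

Things in the scene. Friction and masses are not known exactly. Their poses are not given: they have to be found in the camera images.
- tilt_table: Tilting work table fixed to the bench: grey base frame 172 x 150 mm, two 12 mm high rails with 102 mm free between them, hinged steel bed on top. Origin: on the bench under the base's middle; x points from the free end to the hinge (the wedge is pushed along +x), z up. Pivot along y at x 66, z 40 mm between two cheeks 57 mm high. Two studs, 61 mm high, at x -68, y +-66 mm carry stop and rest nuts.
- bed (a joint): Angle of the hinged bed: 0 = level, hard against the stop nuts, which stop its rise; starts at -0.075 rad, free end down on the rest nuts, and drops back there unless held up. Bed: plate 150 x 112 x 12 mm, tilt_table x -88 to +62 mm, 0.6 to 0.95 kg; when level its top is 48 mm, its underside 36 mm above the bench.
- bed_top (a point): Middle of the bed's top face, on its surface; moves with the bed (at tilt_table x -15, y 0, z 48 mm when level); axes as tilt_table's when level.
- screw_axis (a point): Point on the bearing screw, a 10 mm round-ended upright screw under the bed's free end (tilt_table x -78, y 0, z 28 mm when level). Its lower end is what the wedge lifts. The screw is set differently each time and the setting is not measured: bed level, its end is 18 to 24 mm above the bench; bed down, 7 to 13 mm.
- wedge: Hardwood wedge 160 x 36 x 28 mm, 0.11 kg, loose on the bench. Origin: middle of its underside; x points to the thin end. Taper 1 in 5 from x +80 mm (4 mm thick) to x -40 mm (28 mm); from there to x -80 mm a plain block to hold across its 36 mm width. Raising the bed takes 4 to 11 N; at the stop nuts the push climbs steeply and at 16 to 24 N the wedge is tight. Stays when released.
- steel_weight: Plain steel block 40 x 50 x 22 mm (x, y, z), 0.27 to 0.45 kg, loose on the bench. Origin in the middle of its underside, z up.
- calliper: Steel calliper, 62 x 185 x 8 mm, loose bystander. Origin in the middle of its underside.
- hex_key_6: L-shaped steel hex key, 34 x 92 x 10 mm, loose bystander. Origin in the middle of its underside.
- spare_knob: Black round knob, 37 mm across, 27 mm high, loose bystander. Origin in the middle of its underside.
Things that resemble listed ones, but are neither listed nor needed, are in the scene too. Leave any orange look-alike of the steel_weight alone.

How it is judged:
On the way, in this order (a step that is already met when the one before it is completed fails the run):
1. the bed is level within 0.5 degrees against its stop nuts and the wedge is tight under it (more than 8 N between them, the bed's own weight giving 3 to 5 N), the weight not yet on it (value of joint bed above -0.008 rad and contact force between wedge and tilt_table above 8 N and contact force between steel_weight and tilt_table below 0.1 N), for 0.2 s.
2. the steel weight rests on the bed (contact force between steel_weight and tilt_table above 1.5 N), for 0.2 s.
At the end, for the whole second after the job is handed in: The bed is level within 0.6 degrees, carried by the wedge (more than 2.5 N between them); the steel weight stands flat on the bed within 25 mm of the middle of its top, along and across; wedge and weight are released and at rest (value of joint bed above -0.01 rad and contact force between wedge and tilt_table above 2.5 N and x of steel_weight in the frame of bed_top between -0.025 and 0.025 m and y of steel_weight in the frame of bed_top between -0.025 and 0.025 m and z of steel_weight in the frame of bed_top between -0.003 and 0.004 m and angle between steel_weight's own z axis and vertical below 0.05 rad and linear speed of steel_weight below 0.01 m/s and linear speed of wedge below 0.005 m/s); the robot touches nothing.
It fails at once if the wedge is rammed: more than 35 N between wedge and tilting table while the weight is not on it (contact force between wedge and tilt_table above 35 N and contact force between steel_weight and tilt_table below 0.1 N).
It fails at once if the weight is dropped: it falls freely, touched by no finger, at more than 0.5 m/s (a drop of about 15 mm) (linear speed of steel_weight above 0.5 m/s and contact force between the fingers and steel_weight below 0.05 N).
It fails at once if the calliper is disturbed: moved more than 15 mm (distance of calliper from where it was at the start of the episode above 0.015 m).
It fails at once if the hex key is disturbed: moved more than 15 mm (distance of hex_key_6 from where it was at the start of the episode above 0.015 m).
It fails at once if the spare knob is disturbed: moved more than 15 mm (distance of spare_knob from where it was at the start of the episode above 0.015 m).
It also fails if it takes over 58 s, if anything falls off the work surface, if the arm or the gripper's body presses on something with over 40 N, if the wrist force passes 120 N, or if a joint passes its speed limit or range.

### The arm

A 7-joint arm with a two-finger parallel gripper is mounted at the origin on a cart in front of the work surface, level with it; the furniture and walls round the work are solid. World frame = base frame: x ahead of the robot, y to its left, z up, the work surface at z = 0. Lengths are in m, angles in rad, forces in N, time in s.
With the tool pointing down it reaches from about 0.4 to 0.925 m from the base axis. Payload 5.6 kg.
Tool frame: the origin (TCP) lies at the very end of the fingers, on their centre line; the grasp point (between the pads) lies 19 mm behind it (arm.grip_point_offset is the z of the grasp point in the tool frame, in m); z points along the fingers, y is the line along which they close (so a half turn about z gives the same grasp; the last joint's range is limited). The gripper opens to 85 mm and grips with 20 to 120 N. Pads are 22 mm wide; open, the fingers measure 114 mm over their backs; the gripper's body (76 mm by 85 mm) begins 54 mm behind the grasp point. The pads swing forward as they close: fully open they stand 13 mm farther back than shut.
Start: joints at [-1.264, 0.468, -0.012, 1.603, 0.006, 1.071, -0.056], TCP at [0.223, 0.611, 0.231] pointing down, gripper open.
Joint ranges: [-2.53, 2.53], [-0.31, 2.02], [-1.57, 1.55], [0.28, 2.44], [-1.29, 4.43], [0.15, 1.84], [-2.92, 2.92]. Speed limits (rad/s): [2.57, 2.57, 3.14, 3.14, 3.14, 3.14, 3.14].

### API

Orientations are given as a unit quaternion [w, x, y, z].
In Python, from bench import arm gives the robot as it stands. The module is installed in compiled form; this text tells all that it offers.
- The arm moves only by the tool drive_tool, never from a script. Its argument "plan" is a list that holds one entry, the list of rows, each a list of 5 numbers: the shift along the world's x, y, z in cm, then the turn about the world's z in degrees, then the closure in counts, from 0 (fully open) to 255 (shut). A call has 1 to 10 rows; each row shifts and turns the commanded pose from where the row before left it; what a row does not reach is not made up. A row lasts 1/10 s, in which the tool goes at most 50 mm and 8.59 degrees, less where a joint would pass 70% of its speed; a pose out of reach is approached as far as the arm can. A call is refused whole if a number of a shift passes 5 or a number of a turn 8.59, either way. A call with a gripper value outside its range is refused whole. The fingers move at their own pace and stop on an object; "newtons" is the grip in N (left out, the last holds). Time passes only in rows, so rows that do not move let the fingers close. It gives the time, the measured TCP pose, the force, the opening and the grip force at its end, in the units of the state.
- arm.get_obs(): the state, without advancing time (a new reading comes with each control period).
- arm.camera(name): name is "scene" or "top"; returns (picture, depth): 420x560x3 uint8, red, green, blue; 420x560 float32, m along the optical axis (not along the pixel's ray), 0 where there is no reading.
- arm.camera_info(name): a dict with "fx", "fy", "cx", "cy" (pixels), "dist" ([k1, k2, p1, p2, k3] as OpenCV has them; the pictures are not rectified), "R" (3x3) and "t" (3): a world point X has camera coordinates R X + t. Camera axes: x right, y down, z forward; pixel columns grow to the right and rows downward; lengths in m; the calibration is good to about 2 mm. A picture is of the moment at which its call begins. camera_info takes no time and is no camera call.
- arm.finish_job(): hands the job in; it is judged then, once.
Trained networks look in the newest picture that a camera, given by its name, has taken for a name from the list of things; names that differ only in an ending like _2 or _b are one class to them, and where a whole thing is asked for, a point or a joint stands for the part that bears it (a point fixed in the world has none). Each returns a list of dicts, best first, with "p" (0 to 1); they miss things now and then, are a little off and sometimes report something else, mostly with a low value. They report only what shows in the picture. A call takes as long as a camera call. They do not tell look-alikes from the thing itself.
- arm.cut_out(camera, name): "pixels" (420x560 bool, what is visible of it).
- arm.mark_of(camera, name): "point" ([x, y, z] in m, in world coordinates, good to about 4 mm: a listed point, or the origin of a listed thing).
The state is a dict: "time": time; "joint_positions": joint angles; "dq": joint speeds; "effort": joint torques, N m; "ee_pos": TCP position; "ee_rot": TCP orientation; "force": force on the tool from outside, world axes, zero at the start; "torque": the same for the moment, N m; "finger_gap": finger opening in m; "gripper_force": force on a finger pad.
Only numpy, scipy, OpenCV 4.12 (cv2) and the standard library are available. Lean on these libraries where they do the work, as an engineer would, in place of code of your own. Each camera call takes 0.05 s, during which the arm holds its last target. There are 200 camera calls.

## Working session

There is one attempt and no reset: what is moved stays moved. The work goes in short steps, Python scripts to look and compute and a tool call to move; the robot and the scene stay as the last step left them, time stands still between calls to the robot, and variables do not carry over. Pictures are saved under pics/ and viewed, at most 10 in all, crops included, and the job is handed in when it is done.

Besides the shell and the picture viewer there is one more tool, called after "Request:" as name(argument=value, ...) on one line, values as JSON. drive_tool: Moves the arm, as the interface text tells. Its arguments: {"type":"object","properties":{"plan":{"type":"array","items":{"type":"array","items":{"type":"array","items":{"type":"number"}}}},"newtons":{"type":"number"}},"required":["plan"]}

```bash
mkdir -p pics
cat > h.py <<'E'
from bench import arm
import numpy as np, cv2
def snap(n,f):
    im,d=arm.camera(n); cv2.imwrite('pics/'+f,im[:,:,::-1]); return im,d
def pts(cam,d,mask):
    i=arm.camera_info(cam); v,u=np.nonzero(mask&(d>0))
    K=np.array([[i['fx'],0,i['cx']],[0,i['fy'],i['cy']],[0,0,1.]])
    n=cv2.undistortPoints(np.stack([u,v],1).astype(float)[:,None],K,np.array(i['dist']))[:,0]
    z=d[v,u]; P=np.c_[n*z[:,None],z]
    return (P-np.array(i['t']))@np.array(i['R']), np.c_[u,v]
E
python3 - <<'E'
from h import *
np.set_printoptions(precision=4,suppress=True)
D={}
for c in('scene','top'): D[c]=snap(c,c+'1.png')[1]
for c in('scene','top'):
  for n in('tilt_table','wedge','steel_weight','calliper','hex_key_6','spare_knob','bed_top','screw_axis'):
    for m in arm.mark_of(c,n)[:3]: print(c,n,'mark',np.array(m['point']),round(m['p'],2))
for n in('tilt_table','wedge','steel_weight','bed_top'):
    for m in arm.cut_out('top',n)[:3]:
        P,uv=pts('top',D['top'],m['pixels'])
        r=cv2.minAreaRect((P[:,:2]*1000).astype(np.float32))
        print('cut',n,round(m['p'],2),len(P),uv.mean(0),P.mean(0),'z',np.percentile(P[:,2],[5,50,95]),r)
o=arm.get_obs();print(o['time'],o['ee_pos'],o['ee_rot'],o['force'])
E
```

```text
scene tilt_table mark [ 0.4849 -0.2862 -0.0016] 0.94
scene tilt_table mark [0.4116 0.274  0.0048] 0.57
scene wedge mark [ 0.4462  0.0603 -0.0013] 0.66
scene steel_weight mark [0.4125 0.2735 0.0006] 0.54
scene steel_weight mark [ 0.5049 -0.4578 -0.0031] 0.38
scene calliper mark [0.6029 0.1033 0.0026] 0.79
scene hex_key_6 mark [ 0.4263 -0.4613 -0.0002] 0.55
scene spare_knob mark [ 0.5092 -0.4575 -0.0029] 0.65
scene spare_knob mark [0.6018 0.1014 0.0022] 0.59
scene bed_top mark [ 0.489  -0.268   0.0436] 0.59
scene screw_axis mark [ 0.4865 -0.2069  0.0169] 0.59
top tilt_table mark [ 0.4911 -0.2816 -0.0041] 0.97
top wedge mark [ 0.4438  0.055  -0.0032] 0.78
top steel_weight mark [ 0.4155  0.2773 -0.0007] 0.7
top calliper mark [0.6002 0.0999 0.0019] 0.72
top hex_key_6 mark [ 0.4881 -0.2674  0.0429] 0.26
top spare_knob mark [ 0.5057 -0.4518  0.0045] 0.6
top bed_top mark [ 0.4874 -0.2691  0.0449] 0.94
top bed_top mark [ 0.4436  0.0564 -0.0022] 0.53
top screw_axis mark [ 0.4874 -0.2104  0.0181] 0.81
cut tilt_table 0.79 1907 [390.6922 222.5239] [ 0.4869 -0.2758  0.038 ] z [0.0107 0.0409 0.0531] ((488.78424072265625, -281.0491943359375), (171.49844360351562, 156.96421813964844), 88.97903442382812)
cut wedge 0.82 496 [297.4073 231.8589] [0.4456 0.0578 0.0176] z [0.0007 0.0191 0.0311] ((446.8226623535156, 57.87420654296875), (167.47743225097656, 40.93323516845703), 70.98932647705078)
cut steel_weight 0.74 158 [237.1013 239.019 ] [0.4138 0.2742 0.0219] z [0.0148 0.0226 0.0272] ((414.13287353515625, 276.3114318847656), (53.826324462890625, 40.27162170410156), 77.96925354003906)
cut steel_weight 0.46 170 [128.7706 228.0353] [0.4422 0.6706 0.021 ] z [0.0103 0.0222 0.0268] ((442.70849609375, 673.6846313476562), (44.84030532836914, 49.853633880615234), 78.77552032470703)
1.1 [0.2228 0.6106 0.2313] [0.     0.1741 0.9847 0.    ] [0.3711 0.1393 0.6281]
```

View pics/top1.png

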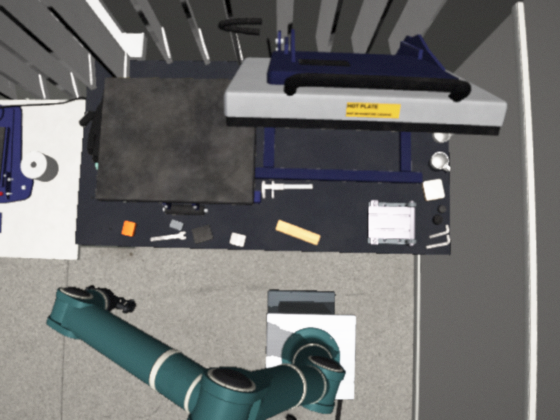

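View pics/scene1.png

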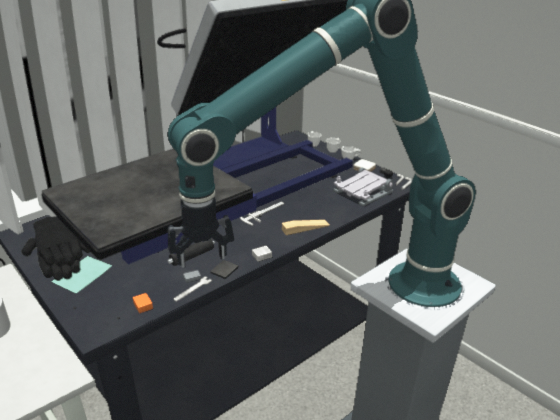

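The top view shows the table at (391,222) with its free end to the left, the wedge at (297,232), the white steel weight at (238,240), the orange look-alike at (128,228) and the calliper at (287,187). The scene view agrees. Next I need the wedge direction and the table yaw.

Run:
```python
from h import *
np.set_printoptions(precision=4,suppress=True)
for c in('top','scene'):
  im,d=arm.camera(c)
  for n in('wedge','tilt_table','steel_weight','bed_top'):
    m=arm.cut_out(c,n)
    if not m: continue
    P,uv=pts(c,d,m[0]['pixels'])
    P=P[np.linalg.norm(P[:,:2]-np.median(P[:,:2],0),axis=1)<.14]
    P=P[(P[:,2]>(.007 if n!='tilt_table' else .004))&(P[:,2]<.08)]
    C=P[:,:2].mean(0); e=np.linalg.svd(P[:,:2]-C,full_matrices=False)[2][0]
    if e[1]>0:e=-e
    s=(P[:,:2]-C)@e; w=(P[:,:2]-C)@[-e[1],e[0]]
    print(c,n,round(m[0]['p'],2),len(P),C,'pca',np.degrees(np.arctan2(e[1],e[0])),'s',np.percentile(s,[1,99]),'w',np.percentile(w,[1,99]),'rect',cv2.minAreaRect((P[:,:2]*1000).astype(np.float32)))
    print('  z vs s',[round(float(np.median(P[abs(s-b)<.012,2])),4) for b in np.arange(-.07,.08,.02) if (abs(s-b)<.012).sum()>3])
```

```text
top wedge 0.97 370 [0.4467 0.0626] pca -108.1619317118837 s [-0.0704  0.0762] w [-0.0173  0.017 ] rect ((445.9354248046875, 59.1790771484375), (152.25405883789062, 36.091678619384766), 71.54460906982422)
  z vs s [0.0296, 0.0281, 0.0268, 0.0226, 0.0192, 0.0161, 0.0114, 0.0094]
top tilt_table 0.73 1907 [ 0.4869 -0.2761] pca -91.01292127978148 s [-0.079   0.0776] w [-0.0729  0.0761] rect ((487.32427978515625, -282.3468322753906), (174.4506072998047, 159.0189208984375), 89.02923583984375)
  z vs s [0.0368, 0.0385, 0.0383, 0.0397, 0.0414, 0.043, 0.0447, 0.0497]
top steel_weight 0.68 128 [0.4146 0.2758] pca -104.09015250731693 s [-0.0225  0.0228] w [-0.0176  0.0177] rect ((414.9797058105469, 275.6258544921875), (47.55033874511719, 36.53102111816406), 77.41614532470703)
  z vs s [0.0188, 0.0217, 0.0219, 0.0216]
top bed_top 0.79 1384 [ 0.4874 -0.2741] pca -85.57907229818474 s [-0.0788  0.0777] w [-0.0591  0.0581] rect ((483.6471252441406, -274.5541687011719), (159.72679138183594, 137.1954803466797), 89.82696533203125)
  z vs s [0.0367, 0.0383, 0.0396, 0.0412, 0.0423, 0.0445, 0.046, 0.0488]

[... 407 characters left out ...]
4316406, -277.46380615234375), (160.46823120117188, 179.91270446777344), 0.04438666254281998)
  z vs s [0.0358, 0.0365, 0.0379, 0.0402, 0.0411, 0.0433, 0.0451, 0.042]
scene steel_weight 0.83 248 [0.4354 0.6777] pca -4.624426757693474 s [-0.0229  0.0308] w [-0.0222  0.0197] rect ((441.389404296875, 676.0546875), (41.96491622924805, 58.9047737121582), 81.80386352539062)
  z vs s [0.0163, 0.0198, 0.0211, 0.0208]
scene bed_top 0.92 793 [ 0.4852 -0.2623] pca -89.43819303968573 s [-0.0715  0.0861] w [-0.0706  0.0729] rect ((489.39227294921875, -270.9537353515625), (159.67559814453125, 165.88381958007812), 0.7453833222389221)
  z vs s [0.0335, 0.0366, 0.0381, 0.0409, 0.0415, 0.0434, 0.0443, 0.0463]
```

Request:
drive_tool(plan=[[[1.73,-3.55,0,-6.3,0],[1.73,-3.55,0,-6.3,0],[1.73,-3.55,0,-6.3,0],[1.73,-3.55,0,-6.3,0],[1.73,-3.55,0,-6.3,0],[1.73,-3.55,0,-6.3,0],[1.73,-3.55,0,-6.3,0],[1.73,-3.55,0,-6.3,0],[1.73,-3.55,0,-6.3,0],[1.73,-3.55,0,-6.3,0]]])

```text
time: 2.6
ee_pos: [0.3964, 0.2542, 0.2316]
ee_rot: [-0.0, 0.665, 0.747, 0.0]
force: [0.7, 0.9, 0.3]
finger_gap: 0.085
gripper_force: 0.0
```

Request:
drive_tool(plan=[[[1.73,-3.55,-2,-6.3,0],[1.73,-3.55,-2,-6.3,0],[1.73,-3.55,-2,-6.3,0],[1.73,-3.55,-2,-6.3,0],[0,0,0,0,0],[0,0,0,0,0],[0,0,0,0,0]]])

```text
time: 3.3
ee_pos: [0.465, 0.115, 0.1517]
ee_rot: [-0.0, 0.81, 0.587, 0.0]
force: [0.3, -0.2, 0.2]
finger_gap: 0.0858
gripper_force: 0.0
```

Run:
```python
from h import *
im,d=snap('scene','s2.png')
c=im[130:290,180:420]; cv2.imwrite('pics/s2c.png',cv2.resize(c,None,fx=3.3,fy=3.3)[:,:,::-1])
for c in ('scene','top'):
  if c=='top': arm.camera(c)
  for m in arm.mark_of(c,'wedge')[:2]: print(c,m)
```

```text
scene {'point': [0.4424, 0.0615, -0.0004], 'p': 0.76}
top {'point': [0.4451, 0.0565, 0.001], 'p': 0.62}
top {'point': [0.5053, -0.4499, 0.0038], 'p': 0.41}
```

View pics/s2c.png

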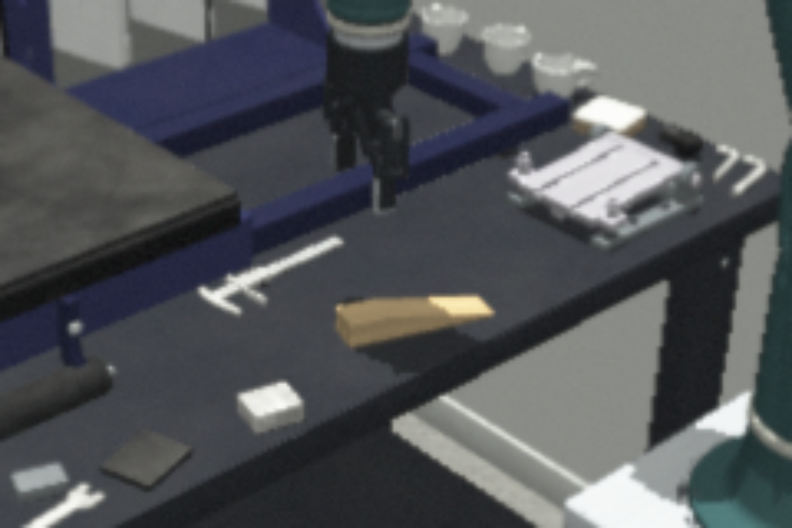

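The crop shows the gripper hovering above and behind the wedge. The wedge is at (410,320) in the crop, thin end toward the table, and the way down is clear.

Request:
drive_tool(plan=[[[0,0,-4,0,0],[0,0,-4,0,0],[0,0,-3.5,0,0],[0,0,-2,0,0],[0,0,-0.8,0,0],[0,0,-0.4,0,0],[0,0,0,0,0],[0,0,0,0,120],[0,0,0,0,180],[0,0,0,0,255]]], newtons=70)

```text
time: 4.5
ee_pos: [0.4655, 0.1139, 0.005]
ee_rot: [0.0, 0.81, 0.586, 0.001]
force: [-1.0, -0.2, -0.4]
finger_gap: 0.0439
gripper_force: 0.0
```

Request:
drive_tool(plan=[[[0,0,0,0,255],[0,0,0,0,255],[0,0,0,0,255],[0,0,0,0,255],[0,0,0,0,255],[0,0,0,0,255]]])

```text
time: 5.1
ee_pos: [0.4655, 0.114, 0.0052]
ee_rot: [-0.0, 0.81, 0.586, 0.001]
force: [-0.7, -0.1, 8.4]
finger_gap: 0.0349
gripper_force: 69.9
```

Request:
drive_tool(plan=[[[0,0,1.5,0,255],[0.35,-2.5,0,3,255],[0.4,-2.7,0,3,255],[0.4,-2.7,0,3,255],[0.4,-2.7,0,3,255],[0.4,-2.7,0,3,255],[0.3,-2.6,0,2.8,255],[0,0,-0.8,0,255],[0,0,-0.7,0,255],[0,0,0,0,255]]])

```text
time: 6.1
ee_pos: [0.4881, -0.0458, 0.0048]
ee_rot: [0.001, 0.71, 0.704, 0.0]
force: [-2.1, -4.1, 8.4]
finger_gap: 0.0345
gripper_force: 71.7
```

Run:
```python
from h import *
np.set_printoptions(precision=4,suppress=True)
print({k:arm.get_obs()[k] for k in('ee_pos','ee_rot','force')})
ims=[]
for c in('top','scene'):
  im,d=arm.camera(c)
  a=im[180:270,270:450] if c=='top' else im[140:230,260:440]
  ims.append(cv2.resize(a,None,fx=4,fy=3.3))
  m=arm.cut_out(c,'wedge')
  if m:
    P,uv=pts(c,d,m[0]['pixels']); print(c,m[0]['p'],len(P),cv2.minAreaRect((P[:,:2]*1000).astype(np.float32)),np.percentile(P,[2,98],axis=0))
    L=P[(P[:,1]<-.08)&(P[:,2]<.03)]; print('y near tip',[(b,np.round(np.percentile(L[abs(L[:,1]-b)<.01,0],[5,50,95]),3)) for b in(-.1,-.12,-.14,-.16) if (abs(L[:,1]-b)<.01).sum()>3])
  for n in('wedge','screw_axis','bed_top','tilt_table'):
    for q in arm.mark_of(c,n)[:1]: print(c,n,q)
cv2.imwrite('pics/p3.png',np.vstack(ims)[:,:,::-1])
```

```text
{'ee_pos': array([ 0.4881, -0.0458,  0.0048]), 'ee_rot': array([0.0007, 0.7101, 0.7041, 0.0003]), 'force': array([-2.107 , -4.061 ,  8.3938])}
top 0.59 73 ((484.4058532714844, -167.01275634765625), (29.609872817993164, 32.841793060302734), 2.3485496044158936) [[ 0.4694 -0.1827  0.0012]
 [ 0.4994 -0.1514  0.0161]]
y near tip [(-0.16, array([0.469, 0.484, 0.498]))]
top wedge {'point': [0.4882, -0.1061, -0.0021], 'p': 0.61}
top screw_axis {'point': [0.4852, -0.2049, 0.0163], 'p': 0.95}
top bed_top {'point': [0.4854, -0.2691, 0.0444], 'p': 0.64}
top tilt_table {'point': [0.489, -0.284, -0.0045], 'p': 0.64}
scene 0.6 814 ((513.753173828125, -308.9539794921875), (177.15650939941406, 257.450927734375), 10.350998878479004) [[ 0.4147 -0.3498  0.0205]
 [ 0.5463 -0.1938  0.0535]]
y near tip []
scene wedge {'point': [0.4839, -0.1039, -0.0014], 'p': 0.53}
scene screw_axis {'point': [0.4862, -0.2073, 0.0144], 'p': 0.9}
scene bed_top {'point': [0.4885, -0.2686, 0.042], 'p': 0.96}
scene tilt_table {'point': [0.4836, -0.2855, -0.0008], 'p': 0.63}
```

View pics/p3.png

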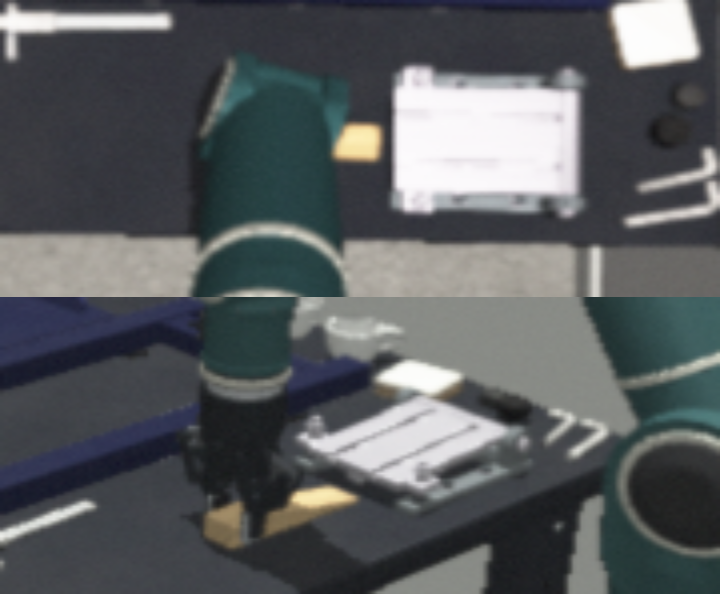

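The wedge lines up with the screw: its tip is at about y = -0.183, and its x is within about 2 mm of the screw. I'm starting the push.

Request:
drive_tool(plan=[[[0,0,0.05,0,255],[0,-0.4,0,0,255],[0,-0.4,0,0,255],[0,-0.4,0,0,255],[0,-0.4,0,0,255],[0,-0.4,0,0,255],[0,-0.4,0,0,255],[0,-0.4,0,0,255],[0,-0.4,0,0,255],[0,0,0,0,255]]])

```text
time: 7.7
ee_pos: [0.4874, -0.0786, 0.0048]
ee_rot: [0.0, 0.71, 0.704, -0.0]
force: [-0.3, 0.3, 3.5]
finger_gap: 0.0348
gripper_force: 71.2
```

Request:
drive_tool(plan=[[[0,-0.3,0,0,255],[0,-0.3,0,0,255],[0,-0.3,0,0,255],[0,-0.3,0,0,255],[0,-0.3,0,0,255],[0,-0.3,0,0,255],[0,-0.3,0,0,255],[0,0,0,0,255]]])

```text
time: 8.5
ee_pos: [0.4873, -0.0948, 0.0048]
ee_rot: [-0.002, 0.709, 0.706, 0.001]
force: [0.1, 11.3, 5.5]
finger_gap: 0.0346
gripper_force: 71.5
```

Request:
drive_tool(plan=[[[0,-0.3,0,0,255],[0,-0.3,0,0,255],[0,-0.3,0,0,255],[0,-0.3,0,0,255],[0,-0.3,0,0,255]]])

```text
time: 9.0
ee_pos: [0.4874, -0.108, 0.0048]
ee_rot: [-0.003, 0.708, 0.706, 0.001]
force: [-0.3, 16.5, 7.8]
finger_gap: 0.0348
gripper_force: 71.8
```

Request:
drive_tool(plan=[[[0,-0.3,0,0,255],[0,-0.3,0,0,255],[0,-0.3,0,0,255],[0,-0.3,0,0,255]]])

```text
time: 9.4
ee_pos: [0.4874, -0.12, 0.0048]
ee_rot: [-0.003, 0.708, 0.706, 0.001]
force: [-0.4, 16.9, 8.2]
finger_gap: 0.035
gripper_force: 71.8
```

```bash
cat >> h.py <<'E'
def bed():
    out={}
    for c in('top','scene'):
        im,d=arm.camera(c); m=arm.cut_out(c,'tilt_table')
        if not m: continue
        P,_=pts(c,d,m[0]['pixels'])
        k=(abs(P[:,0]-.488)<.045)&(P[:,1]<-.215)&(P[:,1]>-.335)&(P[:,2]>.025)&(P[:,2]<.07); Q=P[k]
        for _ in range(3):
            A=np.c_[Q[:,1]+.27,Q[:,0]-.488,np.ones(len(Q))]; s=np.linalg.lstsq(A,Q[:,2],rcond=None)[0]
            r=abs(A@s-Q[:,2]); Q=Q[r<max(.003,2*np.median(r))] if len(Q)>50 else Q
        out[c]=(round(float(s[0]),4),round(float(s[2]),4),len(Q))
    return out
E
python3 -c "
from h import *
print(bed(),arm.get_obs()['force'],arm.get_obs()['ee_pos'])
for c in('top','scene'): print([m['point'] for m in arm.mark_of(c,'wedge')[:1]])"
```

```text
{'top': (-0.0288, 0.0456, 429), 'scene': (-0.0164, 0.0455, 238)} [ 0.2758133  11.89540548  6.75057884] [ 0.48744918 -0.12165702  0.00479182]
[]
[[0.4851, -0.1777, 0.0017]]
```

Request:
drive_tool(plan=[[[0,-0.2,0,0,255],[0,-0.2,0,0,255],[0,-0.2,0,0,255],[0,-0.2,0,0,255]]])

```text
time: 10.1
ee_pos: [0.4874, -0.1282, 0.0048]
ee_rot: [-0.003, 0.708, 0.706, 0.001]
force: [-0.7, 16.4, 8.6]
finger_gap: 0.0348
gripper_force: 71.8
```

Request:
drive_tool(plan=[[[0,-0.15,0,0,255],[0,-0.15,0,0,255],[0,-0.15,0,0,255]]])

```text
time: 10.4
ee_pos: [0.4874, -0.1327, 0.0048]
ee_rot: [-0.003, 0.708, 0.706, 0.001]
force: [-1.1, 14.8, 9.1]
finger_gap: 0.0345
gripper_force: 71.8
```

```bash
python3 -c "
from h import *
print(bed(),arm.get_obs()['force'],arm.get_obs()['ee_pos'])"
```

```text
{'top': (-0.0058, 0.0471, 386), 'scene': (-0.0135, 0.0467, 236)} [-0.34853314 13.62676124  7.93727127] [ 0.48741302 -0.13347285  0.00480309]
```

Request:
drive_tool(plan=[[[0,-0.12,0,0,255],[0,-0.12,0,0,255]]])

```text
time: 10.8
ee_pos: [0.4874, -0.1352, 0.0048]
ee_rot: [-0.003, 0.708, 0.706, 0.001]
force: [-0.0, 15.1, 9.1]
finger_gap: 0.0348
gripper_force: 71.8
```

Request:
drive_tool(plan=[[[0,-0.1,0,0,255],[0,-0.1,0,0,255]]])

```text
time: 11.0
ee_pos: [0.4874, -0.1371, 0.0048]
ee_rot: [-0.003, 0.708, 0.706, 0.001]
force: [-0.2, 16.6, 7.7]
finger_gap: 0.0347
gripper_force: 71.8
```

Request:
drive_tool(plan=[[[0,-0.1,0,0,255],[0,-0.1,0,0,255]]])

```text
time: 11.2
ee_pos: [0.4874, -0.1391, 0.0048]
ee_rot: [-0.003, 0.708, 0.706, 0.001]
force: [-0.4, 15.0, 8.1]
finger_gap: 0.0349
gripper_force: 71.8
```

Request:
drive_tool(plan=[[[0,-0.1,0,0,255],[0,-0.1,0,0,255]]])

```text
time: 11.4
ee_pos: [0.4874, -0.1397, 0.0048]
ee_rot: [-0.004, 0.708, 0.706, 0.002]
force: [0.5, 21.3, 9.3]
finger_gap: 0.0345
gripper_force: 72.1
```

Request:
drive_tool(plan=[[[0,-0.1,0,0,255],[0,-0.1,0,0,255]]])

```text
time: 11.6
ee_pos: [0.4873, -0.1404, 0.0048]
ee_rot: [-0.004, 0.708, 0.706, 0.002]
force: [-0.2, 24.5, 12.0]
finger_gap: 0.0348
gripper_force: 72.2
```

```bash
python3 -c "
from h import *
print(bed(),bed(),arm.get_obs()['force'],arm.get_obs()['ee_pos'])"
```

```text
{'top': (-0.0156, 0.0472, 335), 'scene': (-0.0045, 0.0471, 213)} {'top': (-0.0272, 0.0469, 291), 'scene': (0.0, 0.0, 0)} [-0.70446412 22.65354686 11.56568105] [ 0.48733745 -0.14036312  0.0047885 ]
```

Request:
drive_tool(plan=[[[0,-0.1,0,0,255],[0,-0.1,0,0,255],[0,0,0,0,255],[0,0,0,0,255]]])

```text
time: 12.4
ee_pos: [0.4873, -0.1406, 0.0048]
ee_rot: [-0.005, 0.707, 0.707, 0.003]
force: [0.9, 25.9, 12.8]
finger_gap: 0.0348
gripper_force: 72.5
```

The push climbed from 15 N to 26 N over the last 1.5 mm, so the wedge is jammed. I'll relax the push most of the way, then open.

Request:
drive_tool(plan=[[[0,0.2,0,0,255],[0,0.2,0,0,255],[0,0.15,0,0,255],[0,0,0,0,255],[0,0,0,0,150],[0,0,0,0,80],[0,0,0,0,0],[0,0,0,0,0],[0,0,0,0,0],[0,0,0,0,0]]])

```text
time: 13.4
ee_pos: [0.4873, -0.1454, 0.0047]
ee_rot: [0.0, 0.71, 0.704, -0.0]
force: [-0.1, -0.5, -0.6]
finger_gap: 0.0853
gripper_force: 0.0
```

Request:
drive_tool(plan=[[[0,0,2,0,0],[0,0,4,0,0],[0,0,5,0,0],[0,0,5,0,0],[-0.5,4.5,0,0,0],[-0.5,4.5,0,0,0],[-0.5,4.5,0,0,0],[-0.5,4.5,0,0,0]]])

```text
time: 14.2
ee_pos: [0.4671, 0.0366, 0.1652]
ee_rot: [0.0, 0.71, 0.704, 0.0]
force: [1.7, 0.4, -1.2]
finger_gap: 0.0851
gripper_force: 0.0
```

Run:
```python
from h import *
print(bed(),arm.get_obs()['force'],arm.get_obs()['ee_pos'])
ims=[]
for c in('top','scene'):
  im,d=arm.camera(c)
  a=im[180:270,270:450] if c=='top' else im[140:230,260:440]
  ims.append(cv2.resize(a,None,fx=4,fy=3.3))
  for n in('wedge','steel_weight','bed_top'):
    print(c,n,[(m['point'],m['p']) for m in arm.mark_of(c,n)[:2]])
cv2.imwrite('pics/p4.png',np.vstack(ims)[:,:,::-1])
```

```text
{'top': (0.0054, 0.0479, 556), 'scene': (-0.0018, 0.0473, 256)} [ 0.9001533  -0.11821925 -0.12628079] [0.4673517  0.03588469 0.16480182]
top wedge [([0.4888, -0.2017, -0.0003], 0.7)]
top steel_weight [([0.4159, 0.2757, -0.0009], 0.66), ([0.4432, 0.6712, -0.0012], 0.47)]
top bed_top [([0.4872, -0.2666, 0.0474], 0.75), ([0.5085, -0.4509, 0.0034], 0.39)]
scene wedge [([0.4834, -0.1987, 0.0], 0.65)]
scene steel_weight [([0.4122, 0.2746, 0.0003], 0.72), ([0.4462, 0.6749, 0.0033], 0.54)]
scene bed_top [([0.4898, -0.2666, 0.0469], 0.59)]
```

View pics/p4.png

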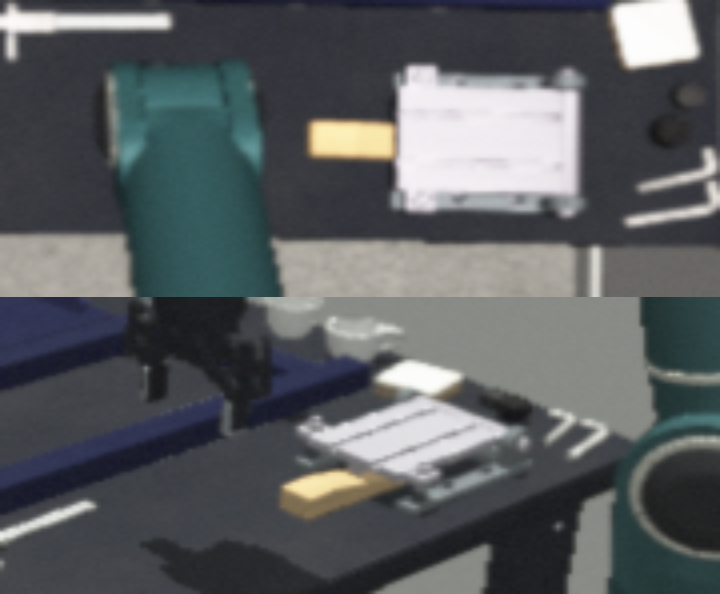

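The wedge sits under the bed in both views and the bed is level (slope about 0, top at 47 to 48 mm). Now for the weight.

Request:
drive_tool(plan=[[[-0.88,4,0,-2.1,0],[-0.88,4,0,-2.1,0],[-0.88,4,0,-2.1,0],[-0.88,4,0,-2.1,0],[-0.88,4,0,-2.1,0],[-0.88,4,0,-2.1,0],[0,0,-3,0,0],[0,0,-3,0,0],[0,0,0,0,0]]])

```text
time: 15.7
ee_pos: [0.4124, 0.2736, 0.1017]
ee_rot: [0.0, 0.783, 0.622, -0.004]
force: [0.9, 0.7, -0.3]
finger_gap: 0.0851
gripper_force: 0.0
```

Run:
```python
from h import *
print(arm.get_obs()['ee_pos'],arm.get_obs()['ee_rot'])
im,d=arm.camera('scene')
cv2.imwrite('pics/p5.png',cv2.resize(im[150:300,180:360],None,fx=4,fy=4)[:,:,::-1])
m=arm.cut_out('scene','steel_weight')
for q in m[:2]:
  P,_=pts('scene',d,q['pixels']); P=P[P[:,2]>.015]; print(q['p'],len(P),cv2.minAreaRect((P[:,:2]*1000).astype(np.float32)),np.median(P,0))
```

```text
[0.4124295  0.27355903 0.10168391] [ 1.36569598e-04  7.82775314e-01  6.22293259e-01 -3.72683318e-03]
0.73 145 ((412.1913146972656, 277.10302734375), (53.98065185546875, 47.38005828857422), 73.06571960449219) [0.41102906 0.27737199 0.02070764]
0.71 199 ((439.2987365722656, 675.6430053710938), (41.43804168701172, 55.31252670288086), 78.99713134765625) [0.43658799 0.67755423 0.02054485]
```

View pics/p5.png

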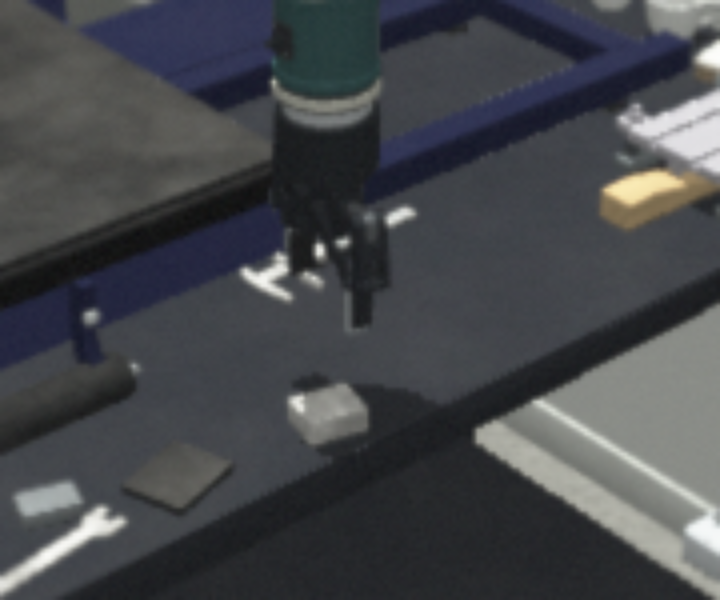

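The gripper stands above the weight, which is at (328,415) in the crop, and the sides are clear.

Request:
drive_tool(plan=[[[0.15,0.2,-4,0,0],[0,0,-3.5,0,0],[0,0,-1.5,0,0],[0,0,-0.6,0,0],[0,0,0,0,0],[0,0,0,0,120],[0,0,0,0,180],[0,0,0,0,255],[0,0,0,0,255],[0,0,0,0,255]]], newtons=45)

```text
time: 16.8
ee_pos: [0.4162, 0.2778, 0.01]
ee_rot: [-0.0, 0.783, 0.622, 0.0]
force: [-2.9, -0.3, 8.9]
finger_gap: 0.039
gripper_force: 44.9
```

Request:
drive_tool(plan=[[[0,0,0,0,255],[0,0,0,0,255],[0,0,0,0,255],[0,0,1,0,255],[0,0,3,0,255],[0,0,4,0,255],[0,0,4,0,255],[0,0,0,0,255]]])

```text
time: 17.6
ee_pos: [0.4192, 0.2792, 0.1341]
ee_rot: [-0.0, 0.783, 0.622, 0.005]
force: [0.5, 1.3, -3.8]
finger_gap: 0.0384
gripper_force: 47.3
```

Request:
drive_tool(plan=[[[0.5,-3.9,0,0.9,255],[0.5,-3.9,0,0.9,255],[0.5,-3.9,0,0.9,255],[0.5,-3.9,0,0.9,255],[0.5,-3.9,0,0.9,255],[0.5,-3.9,0,0.9,255],[0.5,-3.9,0,0.9,255],[0.5,-3.9,0,0.9,255],[0.5,-3.9,0,0.9,255],[0.5,-3.9,0,0.9,255]]])

```text
time: 18.6
ee_pos: [0.4653, -0.1142, 0.1282]
ee_rot: [-0.001, 0.731, 0.682, -0.0]
force: [0.8, 0.8, -2.8]
finger_gap: 0.0383
gripper_force: 47.2
```

Request:
drive_tool(plan=[[[0.5,-3.9,0,0.9,255],[0.5,-3.9,0,0.9,255],[0.5,-3.9,0,0.9,255],[0.4,-3.9,0,0.9,255],[0,0,0,0,255],[0,0,0,0,255],[0,0,0,0,255]]])

```text
time: 19.3
ee_pos: [0.4846, -0.2672, 0.128]
ee_rot: [-0.001, 0.709, 0.705, -0.0]
force: [-0.2, 0.2, -3.6]
finger_gap: 0.0384
gripper_force: 47.2
```

Run:
```python
from h import *
o=arm.get_obs();print(o['ee_pos'],o['ee_rot'],o['force'])
im,d=arm.camera('scene')
cv2.imwrite('pics/p6.png',cv2.resize(im[120:240,270:430],None,fx=4.5,fy=4.5)[:,:,::-1])
for n in('bed_top','steel_weight','wedge'): print(n,[(m['point'],m['p']) for m in arm.mark_of('scene',n)[:2]])
```

```text
[ 0.48458516 -0.26719699  0.12796258] [-1.17497489e-03  7.09454279e-01  7.04750481e-01 -7.03743068e-05] [-0.19787594  0.16283723 -3.64145463]
bed_top [([0.4905, -0.2688, 0.048], 0.93)]
steel_weight [([0.4409, 0.6693, 0.0042], 0.71), ([0.4836, -0.2707, 0.1216], 0.56)]
wedge [([0.4882, -0.1948, -0.0016], 0.63)]
```

View pics/p6.png

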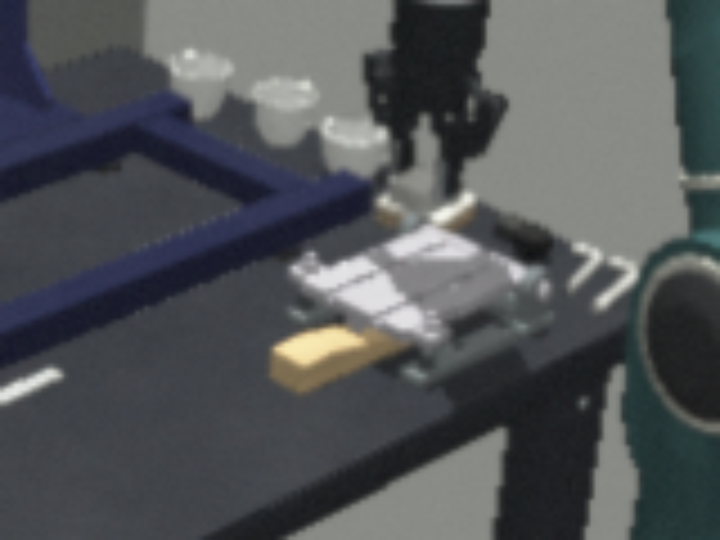

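The weight hangs level over the middle of the bed. Lowering it now.

Request:
drive_tool(plan=[[[0.3,0,-3,0,255],[0,0,-2.2,0,255],[0,0,-1,0,255],[0,0,-0.3,0,255],[0,0,-0.2,0,255],[0,0,0,0,255]]])

```text
time: 20.1
ee_pos: [0.4888, -0.269, 0.0625]
ee_rot: [0.001, 0.71, 0.704, 0.0]
force: [0.7, 0.8, -3.9]
finger_gap: 0.0386
gripper_force: 47.1
```

Request:
drive_tool(plan=[[[0,0,-0.15,0,255],[0,0,-0.15,0,255],[0,0,0,0,255]]])

```text
time: 20.4
ee_pos: [0.4883, -0.2687, 0.059]
ee_rot: [0.0, 0.71, 0.704, 0.0]
force: [0.2, 0.2, -4.2]
finger_gap: 0.0384
gripper_force: 47.2
```

Request:
drive_tool(plan=[[[0,0,-0.12,0,255],[0,0,0,0,255]]])

```text
time: 20.6
ee_pos: [0.4884, -0.2689, 0.0581]
ee_rot: [0.0, 0.71, 0.704, 0.0]
force: [-0.3, 0.4, 1.4]
finger_gap: 0.0388
gripper_force: 47.7
```

Request:
drive_tool(plan=[[[0,0,-0.12,0,255],[0,0,0,0,255]]])

```text
time: 20.8
ee_pos: [0.4884, -0.2688, 0.058]
ee_rot: [0.0, 0.71, 0.704, 0.0]
force: [-5.0, 3.0, 12.5]
finger_gap: 0.0387
gripper_force: 49.0
```

Request:
drive_tool(plan=[[[0,0,-0.12,0,255],[0,0,0,0,255]]])

```text
time: 21.0
ee_pos: [0.4884, -0.2689, 0.0579]
ee_rot: [-0.0, 0.71, 0.704, 0.001]
force: [-6.7, 4.2, 21.3]
finger_gap: 0.0386
gripper_force: 50.1
```

Request:
drive_tool(plan=[[[0,0,0.12,0,255],[0,0,0.12,0,255],[0,0,0,0,255],[0,0,0,0,150],[0,0,0,0,80],[0,0,0,0,0],[0,0,0,0,0],[0,0,0,0,0]]])

```text
time: 21.8
ee_pos: [0.4883, -0.2688, 0.0574]
ee_rot: [0.0, 0.71, 0.704, -0.0]
force: [-0.2, -0.5, -0.0]
finger_gap: 0.0853
gripper_force: 0.0
```

Request:
drive_tool(plan=[[[0,0,1,0,0],[0,0,4,0,0],[0,0,5,0,0],[-0.5,4,1,0,0],[-0.5,4.5,0,0,0],[-0.5,4.5,0,0,0],[-0.5,4.5,0,0,0],[0,4,0,0,0],[0,0,0,0,0],[0,0,0,0,0]]])

```text
time: 22.8
ee_pos: [0.4685, -0.0531, 0.1683]
ee_rot: [0.0, 0.709, 0.705, 0.0]
force: [0.1, -0.0, 0.6]
finger_gap: 0.0855
gripper_force: 0.0
```

Run:
```python
from h import *
print(bed(),arm.get_obs()['force'],arm.get_obs()['ee_pos'])
ims=[]
for c in('top','scene'):
  im,d=arm.camera(c)
  a=im[180:270,270:450] if c=='top' else im[140:230,260:440]
  ims.append(cv2.resize(a,None,fx=4,fy=3.3))
  for n in('wedge','steel_weight','bed_top'):
    print(c,n,[(m['point'],m['p']) for m in arm.mark_of(c,n)[:2]])
cv2.imwrite('pics/p7.png',np.vstack(ims)[:,:,::-1])
```

```text
{'top': (-0.0017, 0.0477, 474), 'scene': (-0.0153, 0.0474, 163)} [0.10785988 0.20091219 0.74502119] [ 0.4682909  -0.05523622  0.16780373]
top wedge []
top steel_weight [([0.4415, 0.6712, 0.0017], 0.6), ([0.4899, -0.2702, 0.0483], 0.59)]
top bed_top [([0.4822, -0.2668, 0.0506], 0.94)]
scene wedge [([0.4837, -0.1971, -0.0001], 0.65)]
scene steel_weight [([0.4422, 0.6714, 0.0029], 0.54), ([0.4853, -0.2729, 0.0493], 0.5)]
scene bed_top [([0.4886, -0.2717, 0.0476], 0.7)]
```

View pics/p7.png

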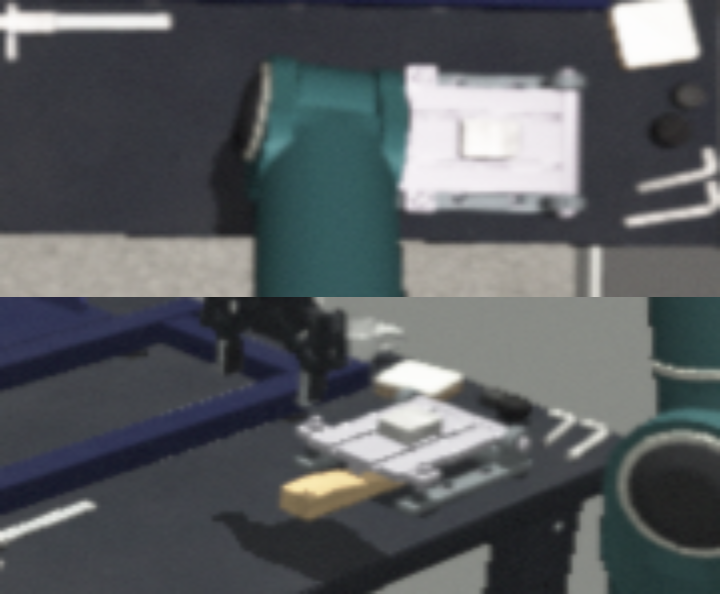

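The weight sits flat in the middle of the bed (top crop, about (487,138)), the bed is level, the wedge is in place and the gripper is clear. Handing in.

```bash
python3 -c "
from bench import arm
print(arm.finish_job())"
```

```text
the job is handed in; nothing more can be done
None
```

I handed the job in, and no verdict came back: the wedge is jammed under the screw, the bed measures level, and the steel weight lies flat within about 8 mm of the middle of the top, with the gripper clear of everything.

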